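# Gauge a small-end bush on the taper and pick its gudgeon pin

## Task

Gauge the bronze bush that stands on the white mat: slide it square down over the tapered gauge and press it lightly, about 8 N and never more than 15 N, until it has truly stopped all round, and leave it sitting there. See which painted band its lower rim has come to, then set the gudgeon pin with the ring of that colour gently upright in the grey kit tray. Leave the other bushes and pins and everything else on the bench where they are.

Things in the scene. Friction and masses are not known exactly. Their poses are not given: they have to be found in the camera images.
- bush_1_mid (a point): Centre (half-way up) of one of three bronze bushes that look alike: upright plain tube, 40 mm outside diameter, 30 mm tall, about 200 g, z along the bore. Its bore, between 23 and 29 mm, is not known until gauged. One bush stands on the white mat and is to be gauged; the other two wait on the black rubber mat. Which is where changes.
- bush_2_mid (a point): Centre (half-way up) of one of three bronze bushes that look alike: upright plain tube, 40 mm outside diameter, 30 mm tall, about 200 g, z along the bore. Its bore, between 23 and 29 mm, is not known until gauged. One bush stands on the white mat and is to be gauged; the other two wait on the black rubber mat. Which is where changes.
- bush_3_mid (a point): Centre (half-way up) of one of three bronze bushes that look alike: upright plain tube, 40 mm outside diameter, 30 mm tall, about 200 g, z along the bore. Its bore, between 23 and 29 mm, is not known until gauged. One bush stands on the white mat and is to be gauged; the other two wait on the black rubber mat. Which is where changes.
- pad_top (a point): Centre of the top of the white mat, 100 x 100 mm and 3 mm thick, lying on the bench; the bush to gauge stands near its middle (within 15 mm).
- gauge: Taper bore gauge, bolted down. Origin on its axis at the underside, z up. Foot 90 mm wide, 16 mm high; hub 42 mm wide up to 30 mm; then a smooth steel cone, 32.7 mm across at height 30 mm, narrowing evenly by 1.85 mm of diameter per 10 mm to 18.6 mm at 106 mm; blunt nose up to 110 mm. Painted bands, by height: red 44.5 to 57.5 mm, yellow 57.5 to 70.5 mm, blue 70.5 to 83.5 mm.
- gauge_nose (a point): Tip of the gauge's cone, on its axis, 110 mm above the bench. A bush goes on over it and truly stops with its lower rim within 3 mm of the middle of one band. Held off the axis it catches on one side, some 10 mm too high per mm: ease it sideways, the way the side force pushes it, before trusting a stop. Pressed on and let go, it stays put. 1 mm further down is some 5 N more.
- pin_blue_mid (a point): Centre (half-way up) of the blue gudgeon pin: plain steel tube standing on end, 23 mm outside diameter, 65 mm tall, about 120 g, with a blue painted ring round its top 15 mm; it suits the bushes that stop at the blue band. The three pins stand 90 mm apart along a 6 mm thick, 260 x 70 mm wooden stand, in changing order.
- pin_yellow_mid (a point): Centre (half-way up) of the yellow gudgeon pin: plain steel tube standing on end, 25.4 mm outside diameter, 65 mm tall, about 120 g, with a yellow painted ring round its top 15 mm; it suits the bushes that stop at the yellow band. The three pins stand 90 mm apart along a 6 mm thick, 260 x 70 mm wooden stand, in changing order.
- pin_red_mid (a point): Centre (half-way up) of the red gudgeon pin: plain steel tube standing on end, 27.8 mm outside diameter, 65 mm tall, about 120 g, with a red painted ring round its top 15 mm; it suits the bushes that stop at the red band. The three pins stand 90 mm apart along a 6 mm thick, 260 x 70 mm wooden stand, in changing order.
- tray_in (a point): Centre of the inner floor (3 mm above the bench) of the grey kit tray: open-topped, square, 124 x 124 mm outside, 118 x 118 mm inside, 30 mm tall, fixed and empty, x and y along its walls.
- con_rod_mid (a point): Bystander: middle of a steel connecting rod lying on the bench, about 230 mm long, 28 mm high.
- piston: Bystander: aluminium piston, 82 mm across, 80 mm tall, crown up; origin under its centre.
- valve: Bystander: steel poppet valve standing on its head, 40 mm across, 108 mm tall; origin under its centre.
- oil_bottle: Bystander: white bottle with a red cap, 60 mm across, 170 mm tall; origin under its centre.
- spanner: Bystander: spanner lying on the bench; origin under its middle.
- mallet: Bystander: hammer lying on the bench; origin under its middle.
There are look-alikes about, which are no part of the job. Leave any yellow look-alike of the part that bears tray_in alone. Of the things shaped like the part that bears pad_top, the white one is meant.

How it is judged:
By the outcome, as a careful person would: the job done as asked, in the order asked, and still so for the second after the job is handed in, with the robot touching nothing.
It also fails if it takes over 64 s, if anything falls off the work surface, if the arm or the gripper's body presses on something with over 40 N, if the wrist force passes 120 N, or if a joint passes its speed limit or range.

## Robot

A 6-joint arm with a two-finger parallel gripper is mounted at the origin on the work surface. World frame = base frame: x ahead of the robot, y to its left, z up, the work surface at z = 0. Lengths are in m, angles in rad, forces in N, time in s.
With the tool pointing down it reaches from about 0.375 to 0.9 m from the base axis. Payload 3.1 kg.
Tool frame: the origin (TCP) lies at the very end of the fingers, on their centre line; the grasp point (between the pads) lies 19 mm behind it (bot.grip_depth is the z of the grasp point in the tool frame, in m); z points along the fingers, y is the line along which they close (so a half turn about z gives the same grasp; the last joint's range is limited). The gripper opens to 87 mm and grips with 3 to 60 N. Pads are 19 mm wide; open, the fingers measure 117 mm over their backs; the gripper's body (75 mm by 190 mm) begins 51 mm behind the grasp point.
Start: joints at [-1.48, 0.527, 1.433, -0, 1.181, -0.178], TCP at [0.167, -0.602, 0.223] pointing down, gripper open.
Joint ranges: [-3.08, 3.08], [-0.75, 2.2], [0.22, 2.44], [-1.43, 4.57], [0, 2.65], [-2.85, 2.85]. Speed limits (rad/s): [2.79, 2.79, 3.14, 3.14, 3.14, 3.14].

## Interface

Orientations are given as a 3x3 rotation matrix whose columns are the frame's x, y, z axes.
In Python, from rig import bot gives the robot as it stands. Calls block until the motion is done:
- bot.movep(position, orientation): joint-space move of the TCP to a pose.
- bot.move_linear(position, ori=None, max_speed=0.15, guard=None): straight line of the TCP; ori=None keeps the orientation; max_speed is the mean speed in m/s. With guard (N) it stops when the force on the tool has changed by that much, and returns True; else False.
- bot.move_j(angles): joint-space move.
- bot.command_gripper(opening): opening from 0.0 (shut) to 1.0 (fully open); the grip force is fixed at half the most; returns when the fingers have stopped.
- bot.hold(seconds).
- bot.inverse_kinematics(position, orientation): joint angles nearest the present ones, or None.
- bot.observe(): the state.
- bot.grab_frame(name): name is "scene" or "side" or "wrist"; returns a dict with "image" (420x560x3 uint8, red, green, blue), "fx", "fy", "cx", "cy" (pixels), "world_from_camera" (4x4, takes a point from camera to world coordinates). Camera axes: x right, y up, looking along -z (the intrinsics and any distortion apply to the point x, -y, -z); pixel columns grow to the right and rows downward; lengths in m; the calibration is good to about 2 mm. A picture is of the moment at which its call begins. There is no depth.
A pose or a line that the arm cannot do raises bot.PlanningError and nothing moves.
- bot.sign_off(): hands the job in; it is judged then, once.
The state is a dict: "clock": time; "joints": joint angles; "qd": joint speeds; "joint_torque": joint torques, N m; "tool_pos": TCP position; "ee_rot": TCP orientation; "force": force on the tool from outside, world axes, zero at the start; "torque": the same for the moment, N m; "gripper_width": opening from 0.0 (shut) to 1.0 (fully open); "gripper_force": force on a finger pad.
Only numpy, scipy, OpenCV 4.12 (cv2) and the standard library are available. Lean on these libraries where they do the work, as an engineer would, in place of code of your own. Each camera call takes 0.05 s, during which the arm holds its last target. There are 200 camera calls.

## Working session

There is one attempt and no reset: what is moved stays moved. The work goes in short steps, each a Python script; the robot and the scene stay as the last script left them, time stands still between calls to the robot, and variables do not carry over. Pictures are saved under pics/ and viewed, at most 10 in all, crops included, and the job is handed in when it is done.

```bash
mkdir -p pics; ls
cat > h.py <<'E'
import numpy as np, cv2
from rig import bot
def save(n,name):
    f=bot.grab_frame(n); cv2.imwrite(f'pics/{name}.png',f['image'][:,:,::-1]); return f
def ray(f,u,v):
    T=np.array(f['world_from_camera']); d=np.array([(u-f['cx'])/f['fx'],-(v-f['cy'])/f['fy'],-1.])
    return T[:3,3],T[:3,:3]@d
def onz(f,u,v,z):
    o,d=ray(f,u,v); return o+d*(z-o[2])/d[2]
def proj(f,p):
    T=np.array(f['world_from_camera']); c=T[:3,:3].T@(np.array(p)-T[:3,3])
    return np.array([f['cx']-f['fx']*c[0]/c[2], f['cy']+f['fy']*c[1]/c[2]])
def down(a):  # tool x at angle a in world, z down
    c,s=np.cos(a),np.sin(a); return np.array([[c,s,0],[s,-c,0],[0,0,-1.]])
E
python3 - <<'E'
from h import *
ims=[]
for n in ("scene","side"):
    f=save(n,n+"0"); ims.append(f)
    print(n,{k:(np.round(v,3).tolist() if k!='image' else 0) for k,v in f.items()})
print(bot.observe())
E
```

```text
pics
scene {'image': 0, 'fx': 485.837, 'fy': 485.837, 'cx': 283.051, 'cy': 206.937, 'world_from_camera': [[-0.095, -0.609, 0.788, 1.55], [0.995, -0.075, 0.062, 0.087], [0.021, 0.79, 0.613, 0.896], [0.0, 0.0, 0.0, 1.0]]}
side {'image': 0, 'fx': 454.047, 'fy': 454.047, 'cx': 277.76, 'cy': 211.363, 'world_from_camera': [[-0.728, 0.348, -0.591, -0.174], [-0.685, -0.387, 0.617, 0.744], [-0.014, 0.854, 0.52, 0.726], [0.0, 0.0, 0.0, 1.0]]}
{'clock': 0.1, 'joints': array([-1.47950605e+00,  5.28369746e-01,  1.43379296e+00, -1.98292209e-05,
        1.18139381e+00, -1.78501879e-01]), 'qd': array([-1.30660416e-03, -2.96719779e-03, -2.85313491e-03, -1.10489584e-04,
       -2.26510745e-04, -2.89965397e-05]), 'joint_torque': array([-2.63234788e-04, -4.40985703e+01, -1.77150249e+01,  6.35446957e-02,
        5.33397705e-02, -5.26574036e-05]), 'tool_pos': array([ 0.16654178, -0.60170867,  0.22166564]), 'ee_rot': array([[ 9.63824335e-01,  2.66538202e-01, -1.97300721e-04],
       [ 2.66538070e-01, -9.63822411e-01,  1.95400963e-03],
       [ 3.30655357e-04, -1.93591018e-03, -9.99998071e-01]]), 'force': array([-0.19044754,  0.36147091, -0.01270508]), 'torque': array([ 0.02863964,  0.01873848, -0.00469918]), 'gripper_force': 0.0, 'gripper_width': 0.9986466901086605}
```

View pics/scene0.png

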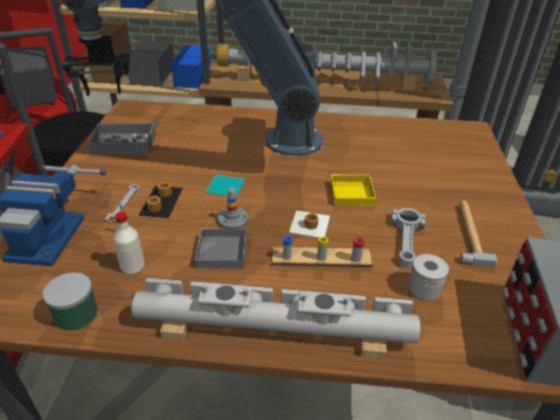

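View pics/side0.png

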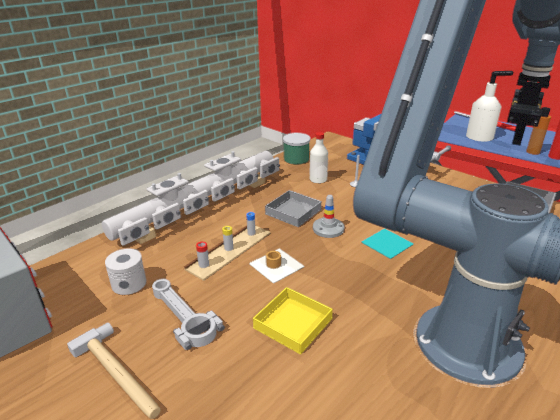

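The scene view shows the bush at about (312,221) on the white mat, the gauge nose at (232,189), the pins blue/yellow/red at (287/322/358,~247), and the tray at (221,248). The side view shows the nose at (330,197), the bush at (273,260), and the tray at (293,208).

```bash
cat >> h.py <<'E'
def tri(f,p,g,q):
    o1,d1=ray(f,*p);o2,d2=ray(g,*q)
    A=np.c_[d1,-d2]; s=np.linalg.lstsq(A,o2-o1,rcond=None)[0]
    a,b=o1+s[0]*d1,o2+s[1]*d2; return (a+b)/2,np.linalg.norm(a-b)
E
python3 - <<'E'
from h import *
f=bot.grab_frame('scene');g=bot.grab_frame('side')
for n,p,q in (('bush',(312,221),(273,260)),('nose',(232,188),(330,196)),('blue',(287,240),(251,215)),('yel',(322,241),(227,230)),('red',(358,242),(202,245))):
    print(n,tri(f,p,g,q))
print('tray',onz(f,221,252,.003),onz(g,293,212,.003)); print('bush',onz(f,312,221,.018),onz(g,273,260,.018))
# go above bush for look
p=tri(f,(312,221),g,(273,260))[0]
from itertools import product
bot.movep([p[0],p[1],.25],down(np.arctan2(p[1],p[0])))
w=save('wrist','w0'); print(np.round(w['world_from_camera'],3),w['fx'],bot.observe()['clock'],bot.observe()['tool_pos'])
E
```

```text
bush (array([0.47590564, 0.08635745, 0.01763142]), np.float64(0.0016126092087292909))
nose (array([ 0.47320953, -0.14029181,  0.1109142 ]), np.float64(0.0009319077873284513))
blue (array([0.61791423, 0.02557882, 0.06519391]), np.float64(0.0030865088885881483))
yel (array([0.61194606, 0.11673412, 0.06450676]), np.float64(0.0006993266155583418))
red (array([0.60543963, 0.20717178, 0.06614178]), np.float64(0.0027890298431188752))
tray [ 0.61823287 -0.14833151  0.003     ] [ 0.60988532 -0.14224466  0.003     ]
bush [0.47707698 0.08702255 0.018     ] [0.4756029  0.08570686 0.018     ]
[[ 0.178  0.939  0.294  0.557]
 [-0.984  0.17   0.053  0.101]
 [-0.    -0.298  0.954  0.411]
 [ 0.     0.     0.     1.   ]] 362.8729367524682 2.9167 [0.47625378 0.08567709 0.24996632]
```

View pics/w0.png

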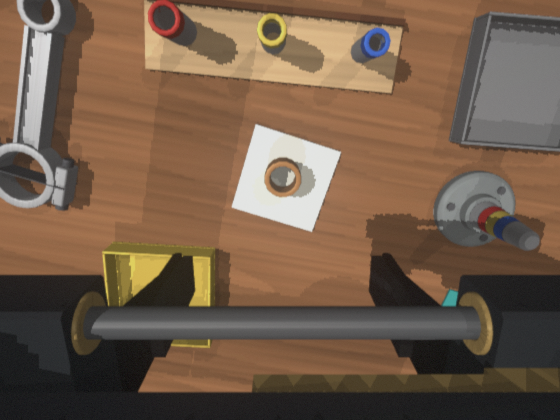

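The wrist view shows the bush's top rim at about (283,176), the gauge foot at (475,208) with its nose tip near (527,238), and nothing near the bush to hinder the fingers.

```bash
cat >> h.py <<'E'
def bronze(w,box):
    x0,y0,x1,y1=box; h=cv2.cvtColor(w['image'],cv2.COLOR_RGB2HSV)[y0:y1,x0:x1]
    m=cv2.inRange(h,(5,100,40),(22,255,255))
    c=max(cv2.findContours(m,cv2.RETR_EXTERNAL,cv2.CHAIN_APPROX_NONE)[0],key=cv2.contourArea)
    e=cv2.fitEllipse(cv2.convexHull(c)); return (e[0][0]+x0,e[0][1]+y0),e[1]
E
python3 - <<'E'
from h import *
w=bot.grab_frame('wrist')
c,ax=bronze(w,(255,145,320,210)); b=onz(w,*c,.030); print('bush',c,ax,b)
print('foot',onz(w,475,208,.016),'nose',onz(w,528,238,.108))
for n,p in (('red',(164,18)),('yel',(272,30)),('blue',(376,42))): print(n,onz(w,*p,.071))
a=np.arctan2(b[1],b[0]); R=down(a)
bot.move_linear([b[0],b[1],.12],R,max_speed=.2)
w=save('wrist','w1'); print(proj(w,[b[0],b[1],.033]))
x,y=proj(w,[b[0],b[1],.033]).astype(int)
c,ax=bronze(w,(max(x-90,0),max(y-80,0),x+90,y+80)); print(c,ax,onz(w,*c,.033),bot.observe()['clock'])
E
```

```text
bush (282.22034072875977, 177.67173385620117) (35.46881103515625, 37.140933990478516) [0.47795641 0.08559325 0.03      ]
foot [ 0.47945904 -0.13679148  0.016     ] nose [ 0.47919162 -0.13753139  0.108     ]
red [0.60327808 0.20940316 0.071     ]
yel [0.61040421 0.11845988 0.071     ]
blue [0.61705009 0.02925259 0.071     ]
[281.61357613 219.12771993]Traceback (most recent call last):
  File "<stdin>", line 10, in <module>
  File "h.py", line 23, in bronze
    e=cv2.fitEllipse(cv2.convexHull(c)); return (e[0][0]+x0,e[0][1]+y0),e[1]
cv2.error: OpenCV(4.12.0) /io/opencv/modules/imgproc/src/shapedescr.cpp:361: error: (-201:Incorrect size of input array) There should be at least 5 points to fit the ellipse in function 'fitEllipseNoDirect'
```

View pics/w1.png

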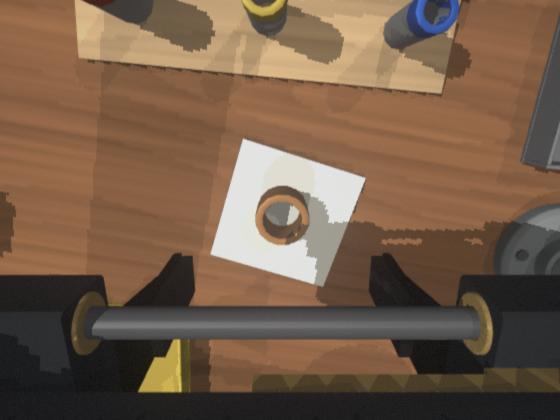

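The close-up confirms the bush rim at about (282,218), where predicted, so I'll grasp it.

```bash
python3 - <<'E'
from h import *
w=bot.grab_frame('wrist'); c,ax=bronze(w,(246,180,316,248)); b=onz(w,*c,.030); print(c,ax,b)
R=down(np.arctan2(b[1],b[0]))
bot.move_linear([b[0],b[1],.030],R,max_speed=.15)
print(bot.move_linear([b[0],b[1],.007],R,max_speed=.08,guard=4), bot.observe()['tool_pos'])
bot.command_gripper(0.36)
o=bot.observe(); print(o['gripper_width'],o['gripper_force'],o['force'])
if o['gripper_force']<2: bot.command_gripper(0.0); o=bot.observe(); print(o['gripper_width'],o['gripper_force'],o['force'])
bot.move_linear([b[0],b[1],.20],R,max_speed=.2)
o=bot.observe(); print(o['gripper_width'],o['gripper_force'],o['force'],o['tool_pos'],o['clock'])
w=save('wrist','w2'); print(proj(w,[b[0],b[1],.226]))
save('side','s2')
E
python3 -c "
import cv2,numpy as np
a=cv2.imread('pics/w2.png');b=cv2.imread('pics/s2.png')
cv2.imwrite('pics/c2.png',np.hstack([a[200:420,150:410],cv2.resize(b[120:300,220:380],(196,220))]))"
```

```text
(281.0653266906738, 217.69438934326172) (51.15877914428711, 54.57228088378906) [0.47826443 0.0860026  0.03      ]
False [0.47823354 0.08600178 0.00708114]
0.4447295206652453 29.82415549839061 [-0.14845884 -0.74601176  0.34039943]
0.4467315353364548 29.82781192597031 [ 0.40360662 -0.18774087 -2.46419493] [0.47717273 0.08604774 0.19906562] 7.0333
[282.79316297 301.59481938]
```

View pics/c2.png

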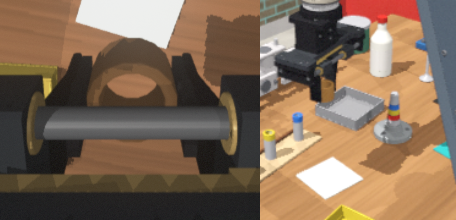

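The bush is held squarely and clear of the mat. Now a closer look at the gauge.

Run:
```python
from h import *
g=np.array([.4785,-.138]); a=np.arctan2(g[1],g[0]); u=np.array([np.cos(a),np.sin(a)])
bot.movep([*(g-.085*u),.21],down(a))
w=save('wrist','w3'); np.save('w3T.npy',w['world_from_camera'])
for z in (.016,.030,.106): print(z,proj(w,[*g,z]))
print(bot.observe()['clock'])
```

```text
0.016 [282.48274495  95.41486435]
0.03 [282.50527151  95.28943389]
0.106 [282.66925553  94.37635193]
8.0583
```

View pics/w3.png

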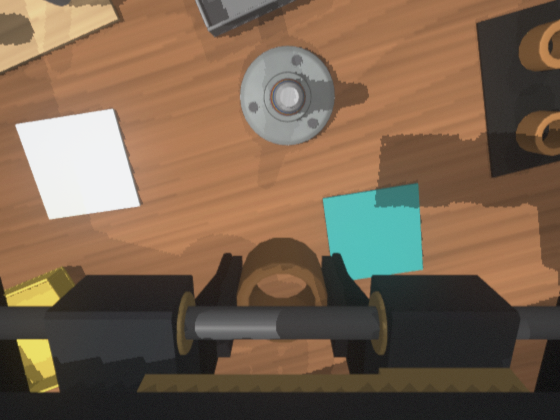

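The gauge shows its foot at (287,95) and its nose at (288.5,97), and the bush in the hand is centred on column 282.5.

Run:
```python
from h import *
w=bot.grab_frame('wrist')
n=onz(w,288.5,97,.109)[:2]; ft=onz(w,287,95.3,.016)[:2]; print(n,ft)
g=(n+ft)/2; a=np.arctan2(g[1],g[0]); R=down(a)
bot.movep([*g,.150],R); bot.hold(.3)
F0=np.mean([(bot.hold(.03),bot.observe()['force'])[1] for _ in range(5)],0); print(F0)
p=np.array([*g,.150]); hist=[]
def F(): return np.mean([(bot.hold(.02),bot.observe()['force'])[1] for _ in range(4)],0)-F0
t0=bot.observe()['clock']
bot.move_linear([*g,.115],R,max_speed=.06,guard=3); p=bot.observe()['tool_pos'].copy(); p[:2]=g
while bot.observe()['clock']-t0<14:
    f=F(); lat=np.hypot(*f[:2]); hist.append([*p[:2],bot.observe()['tool_pos'][2],*f])
    if p[2]<.045: break
    if lat>1.0: p[:2]+=f[:2]*min(.00015,.0006/lat); 
    if f[2]>=6.5 and lat<1.5: break
    if lat<3 and f[2]<6.5: p[2]-=.0025 if (f[2]<1.5 and lat<1) else .0007
    elif f[2]>9: p[2]+=.0007
    bot.move_linear(p,R,max_speed=.05)
for h in hist: print(np.round(np.array(h)*[1e3]*1 if 0 else np.array([*np.array(h[:3])*1e3,*h[3:]]),1).tolist())
np.save('F0.npy',F0); np.save('p.npy',p); print(p,bot.observe()['clock'])
```

```text
[ 0.47595056 -0.14093437] [ 0.47767776 -0.14164853]
[ 0.31478059  0.20587505 -1.84622217]
[476.8, -141.3, 115.1, -0.1, 0.1, -0.1]
[476.8, -141.3, 112.5, 0.2, 0.1, 0.3]
[476.8, -141.3, 109.8, -0.1, -0.5, -0.3]
[476.8, -141.3, 107.2, -0.6, -0.3, 0.1]
[476.8, -141.3, 104.7, -0.3, -0.2, -0.2]
[476.8, -141.3, 102.2, -0.2, -0.2, -0.1]
[476.8, -141.3, 99.7, 0.1, -0.1, -0.1]
[476.8, -141.3, 97.2, -0.2, -0.2, -0.2]
[476.8, -141.3, 94.7, -0.3, -0.4, -0.3]
[476.8, -141.3, 92.2, -0.4, -0.3, 0.1]
[476.8, -141.3, 89.7, -0.5, 0.1, -0.2]
[476.8, -141.3, 87.2, -0.2, 0.2, -0.6]
[476.8, -141.3, 84.8, -0.5, -0.0, -0.2]
[476.8, -141.3, 82.2, -0.4, -0.2, 0.4]
[476.8, -141.3, 79.7, -0.4, -0.0, -0.1]
[476.8, -141.3, 77.2, -0.3, -0.2, -0.5]
[476.8, -141.3, 74.8, -0.3, -0.1, -0.1]
[476.8, -141.3, 72.2, 0.2, 0.1, 0.2]
[476.8, -141.3, 69.8, 0.0, -0.3, -0.9]
[476.8, -141.3, 67.3, 0.4, -1.2, -0.6]
[476.9, -141.5, 66.7, 0.8, -1.8, -0.3]
[477.0, -141.7, 65.9, 0.3, -1.2, 0.2]
[477.1, -141.9, 65.2, 0.4, -0.9, 0.2]
[477.1, -142.1, 64.5, -0.0, -0.3, -0.1]
[477.1, -142.1, 61.9, 0.8, -0.9, -0.5]
[477.2, -142.2, 61.3, 0.5, -1.0, -0.5]
[477.3, -142.3, 60.6, 0.3, -0.7, -0.3]
[477.3, -142.3, 58.0, 1.0, -0.3, -0.8]
[477.3, -142.3, 55.5, 1.6, -0.2, -0.9]
[477.5, -142.4, 55.1, 0.9, -0.3, 3.4]
[477.5, -142.4, 54.6, 0.1, -0.4, 7.1]
[ 0.47754521 -0.14237894  0.05421887] 19.3667
```

The lower rim stopped at z ≈ 0.0505, the middle of the red band, with negligible side force and a stiff rise. I'll top the press up to about 8 N, release and check by eye.

Run:
```python
from h import *
F0=np.load('F0.npy');p=np.load('p.npy');R=bot.observe()['ee_rot']
a=np.arctan2(.1413*-1,.4768); R=down(a)
def F(): return np.mean([(bot.hold(.02),bot.observe()['force'])[1] for _ in range(6)],0)-F0
for i in range(4):
    f=F(); print(f,bot.observe()['tool_pos'][2])
    lat=np.hypot(*f[:2])
    if f[2]>7.6 and lat<1: break
    if lat>.7: p[:2]+=f[:2]*.0001
    if f[2]<7.6: p[2]-=.0002
    bot.move_linear(p,R,max_speed=.03)
bot.hold(.3); print(F())
bot.command_gripper(0.62); print(F()+F0)
bot.move_linear([p[0],p[1],.20],R,max_speed=.15)
s=save('side','s3'); w=bot.grab_frame('wrist'); c=bot.grab_frame('scene'); print(bot.observe()['clock'])
cv2.imwrite('pics/c3.png',np.hstack([cv2.resize(s['image'][180:250,290:370],None,fx=5,fy=5,interpolation=2)[:350,:,::-1],cv2.resize(c['image'][170:240,195:270],None,fx=5,fy=5,interpolation=2)[:,:,::-1]]))
```

```text
[ 0.19416884 -0.87741448  7.38354831] 0.05460793145281272
[0.06984042 0.27422325 8.39152136] 0.05456565070311756
[0.39473435 0.152365   8.38922536]
[ 0.18829166 -0.13801812 -0.13394776]
22.2
```

View pics/c3.png

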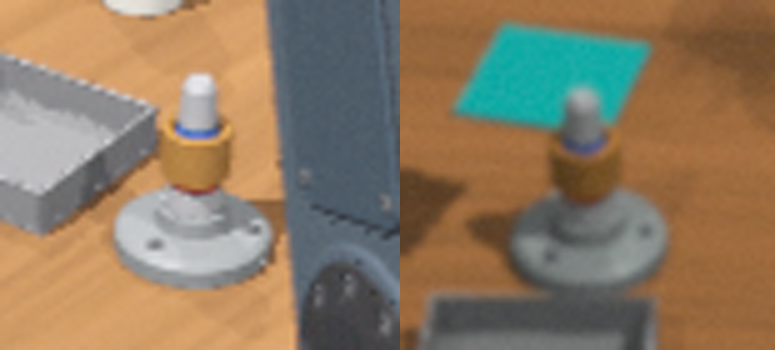

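The lower rim sits in the red band in both views, with red showing below the rim and blue above the top. Next is the red pin.

Run:
```python
from h import *
g=np.array([.604,.208]); a=np.arctan2(g[1],g[0]); u=np.array([np.cos(a),np.sin(a)])
bot.movep([*(g-.085*u),.20],down(a))
w=save('wrist','w4'); x,y=proj(w,[*g,.071]); print(x,y)
h=cv2.cvtColor(w['image'],cv2.COLOR_RGB2HSV); m=cv2.inRange(h,(0,150,60),(5,255,255))|cv2.inRange(h,(172,150,60),(180,255,255))
n,l,st,c=cv2.connectedComponentsWithStats(m)
for i in range(1,n):
    if st[i,4]>60: print(st[i],c[i],onz(w,*(st[i,:2]+st[i,2:4]/2),.071))
print(bot.observe()['clock'])
```

```text
280.57744124023475 94.6718357474925
[260  75  36  38 549] [277.91803279  93.65391621] [0.60382346 0.21000924 0.071     ]
23.4833
```

View pics/w4.png

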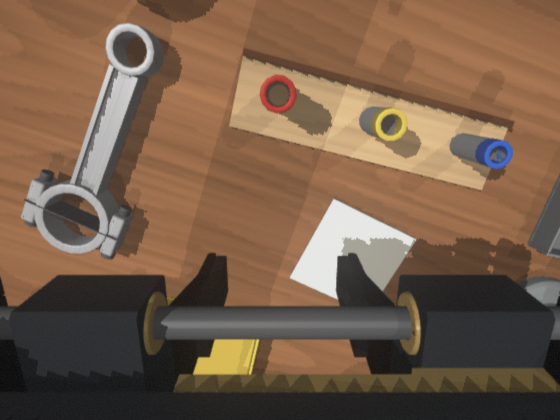

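The red pin's ring is at (278,94), with clear space round it. I'll pick it up.

Run:
```python
from h import *
g=np.array([.6038,.2095]); R=down(np.arctan2(g[1],g[0]))
bot.movep([*g,.13],R)
print(bot.move_linear([*g,.026],R,max_speed=.1,guard=4))
bot.command_gripper(0.2); o=bot.observe(); print(o['gripper_width'],o['gripper_force'],o['tool_pos'])
z0=o['tool_pos'][2]
bot.move_linear([*g,.20],R,max_speed=.15); o=bot.observe(); print(o['gripper_width'],o['gripper_force'],o['force'])
if o['gripper_force']>5:
    t=np.array([.614,-.145]); R=down(np.arctan2(t[1],t[0]))
    bot.movep([*t,.20],R); bot.move_linear([*t,.045],R,max_speed=.12); bot.hold(.2)
    print('touch',bot.move_linear([*t,.0215],R,max_speed=.015,guard=1.5)); o=bot.observe(); print(o['tool_pos'],o['force'])
s=save('side','s5'); c=save('scene','c5'); print(bot.observe()['clock'])
cv2.imwrite('pics/v5.png',np.hstack([cv2.resize(s['image'][160:260,240:360],(480,400))[:,:,::-1],cv2.resize(c['image'][190:290,180:255],(300,400))[:,:,::-1]]))
```

```text
False
0.3066431862152633 29.993706721725175 [0.6038665  0.20954623 0.02619199]
0.31004548685434097 29.99308725411538 [ 0.55203169  0.00541251 -1.73398614]
touch True
[ 0.61393151 -0.14496318  0.02310774] [-0.62857245  0.42537985  5.28115407]
31.4833
```

View pics/v5.png

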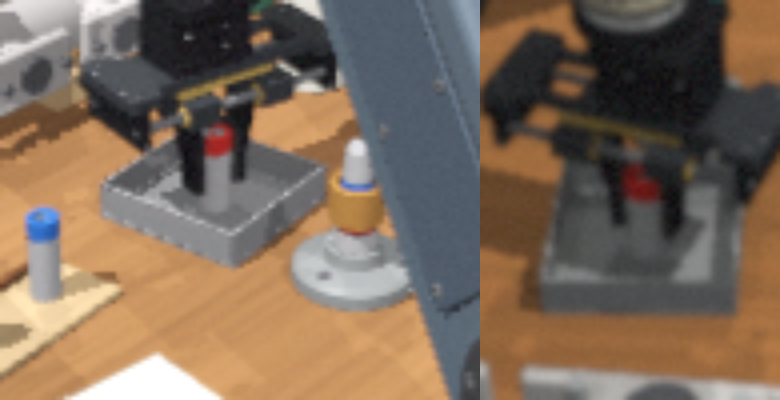

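The pin stands on the tray floor near the middle, with contact at the expected height and the fingers clear of the walls. I'll release, retreat and check.

Run:
```python
from h import *
bot.command_gripper(0.55); R=bot.observe()['ee_rot']
R=down(np.arctan2(-.145,.614)); bot.move_linear([.614,-.145,.15],R,max_speed=.1)
bot.move_linear([.614,-.145,.26],R,max_speed=.2); bot.hold(.3)
s=bot.grab_frame('side'); c=bot.grab_frame('scene'); print(bot.observe()['clock'],bot.observe()['force'])
cv2.imwrite('pics/v6.png',np.hstack([cv2.resize(s['image'][150:290,180:380],(480,336))[:,:,::-1],cv2.resize(c['image'][180:280,190:280],(302,336))[:,:,::-1]]))
```

```text
34.7083 [ 0.88404566 -1.45341406 -0.42698047]
```

View pics/v6.png

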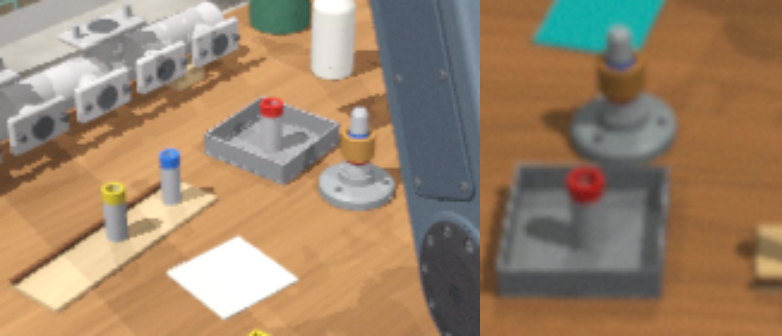

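The red pin stands upright in the grey tray, the bush is still on the gauge at the red band, and the other two pins are still in place.

```bash
python3 -c "
from rig import bot
print(bot.sign_off())"
```

```text
the job is handed in; nothing more can be done
None
```

The bush stopped at the red band at about 8.4 N and was left on the gauge, the red pin stands upright in the grey tray, and the job was handed in at about 35 s.

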